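Load the imager's carrier and push it up the dock ramp

ROBOT

A 6-joint arm with a two-finger parallel gripper is mounted at the origin on the work surface. World frame = base frame: x ahead of the robot, y to its left, z up, the work surface at z = 0. Lengths are in m, angles in rad, forces in N, time in s.
With the tool pointing down it reaches from about 0.375 to 0.9 m from the base axis. Payload 3.1 kg.
Tool frame: the origin (TCP) lies on the centre line of the jaws, within the pads' length; the fingertips stand 17 mm ahead of it and the grasp point (between the pads) lies 2 mm behind it; y points along the fingers, z is the direction in which the jaws open and shut, and the axes are right-handed (so a half turn about y gives the same grasp; the last joint's range is limited). The gripper opens to 85 mm and grips with 20 to 120 N. Pads are 22 mm wide; open, the fingers measure 114 mm over their backs; the gripper's body (76 mm by 85 mm) begins 54 mm behind the grasp point. The pads swing forward as they close: fully open they stand 13 mm farther back than shut.
Start: joints at [0.962, 0.527, 1.433, -0, 1.181, -0.178], TCP at [0.261, 0.568, 0.248] pointing down, gripper open.
Joint ranges: [-3.08, 3.08], [-0.75, 2.2], [0.22, 2.44], [-1.43, 4.57], [0, 2.65], [-2.85, 2.85]. Speed limits (rad/s): [2.79, 2.79, 3.14, 3.14, 3.14, 3.14].

INTERFACE

Orientations are given as a unit quaternion [x, y, z, w].
In Python, from station import manip gives the robot as it stands.
- The arm moves only by the shell command python3 -m handwheel 'ROWS' [FORCE]. ROWS is JSON, one flat list of numbers, 7 for each row, row after row: the shift along the tool's x, y, z in cm, then the turn, a rotation vector about the tool's x, y, z in rad, then the finger opening in cm, from 0 to 8.54. A call has 1 to 10 rows; each row is the pose to reach, as a shift and turn from the pose commanded when the call began, along the tool's axes at that moment; what a row does not reach only later rows make up. A row lasts 1/12 s, in which the tool goes at most 41.7 mm and 7.16 degrees, less where a joint would pass 70% of its speed; a pose out of reach is approached as far as the arm can. A call with a gripper value outside its range is refused whole. The fingers move at their own pace and stop on an object; FORCE is the grip in N (left out, the last holds). Time passes only in rows, so rows that repeat a pose let the fingers close. It gives the time, the measured TCP pose, the force and the opening at its end, in the units of the state.
- manip.sense(): the state, without advancing time (a new reading comes with each control period).
- manip.snapshot(name): name is "scene" or "side" or "wrist"; returns a dict with "frame" (480x640x3 uint8, red, green, blue), "depth" (480x640 float32, m along the optical axis (not along the pixel's ray), 0 where there is no reading), "camera_matrix" (3x3 intrinsics, pixels), "rvec" (rotation vector, rad) and "tvec" (3), from world to camera coordinates, as OpenCV has them. Camera axes: x right, y down, z forward; pixel columns grow to the right and rows downward; lengths in m; the calibration is good to about 2 mm. A picture is of the moment at which its call begins.
- manip.sign_off(): hands the job in, once; it reports no verdict.
The state is a dict: "t": time; "q": joint angles; "qd": joint speeds; "tau": joint torques, N m; "tcp_pos": TCP position; "tool_rot": TCP orientation; "force": force on the tool from outside, world axes, zero at the start; "ft_torque": the same for the moment, N m; "finger_gap": opening from 0.0 (shut) to 1.0 (fully open).
Only numpy, scipy, OpenCV 4.12 (cv2) and the standard library are available. Lean on these libraries where they do the work, as an engineer would, in place of code of your own. Each camera call takes 0.05 s, during which the arm holds its last target.

TASK

Stand the short wide jar in the pocket of the grey sample carrier while the carrier is still at the foot of the ramp. Then push the carrier, jar and all, up the ramp without lifting it off, until its rear edge has dropped down behind the lip at the top and it sits flat on the deck. Push gently, never harder than about 20 N, keep the jar upright, leave the other things on the bench where they are, and let go at the end.

Things in the scene. Friction and masses are not known exactly. Their poses are not given: they have to be found in the camera images.
- dock: Fixed metal dock: a ramp and level landing between two white side rails, then a clamped tray with the lip, a flat deck and an end stop. Origin on the bench at the middle of the ramp's foot; x points uphill along the lane, z up. The ramp rises straight from x 0, height 0 to x 100 mm, height 24 mm. It stands within some 10 cm; uphill is roughly the robot's left (+y), up to 20 degrees either way.
- landing (a point): Top of the ramp, mid-lane, where the level landing begins (dock x 100, z 24 mm; axes as the dock). Landing and lip are level (24 mm) up to the lip's vertical face, a 6 mm step down to the flat deck at 18 mm. The tray is clamped anywhere along 26 mm: the lip's face lies at dock x 130 to 156 mm, differs each time and is not measured; feel for it.
- funnel (a point): Middle of the lane's entry, on the bench (dock x -60, z 0; axes as the dock). Rails 40 mm high, 107 mm apart from dock x 0 to 285; below the foot they flare from 105 to 154 mm apart here. At the deck's far end a sprung pad (1.5 N, then 0.5 N per mm) meets the carrier some 5 mm before its rear edge can drop; some 4 mm after the drop it is hard against its stop and the force climbs steeply.
- carrier: Loose block of smooth, slippery grey plastic, 90 mm long (its x, uphill), 100 mm wide, 36 mm high, 0.4 to 0.7 kg empty. Origin: centre of its underside. One square pocket in its top; the dark round spots are flat. It starts on the bench roughly in line with the lane, its front 20 to 45 mm before the ramp's foot. Push on its flat rear face (x -45 mm). Let go on the ramp it may slide back.
- pocket (a point): Centre of the pocket's floor in the carrier (carrier x +8, y 0, z 14 mm; axes as the carrier). The pocket is 56 by 56 mm and 22 mm deep, open at the top.
- rear_edge (a point): Middle of the carrier's rear bottom edge (carrier x -45 mm, underside).
- jar: Short wide jar with a flat white lid as wide as the jar: a plain upright cylinder 44 mm in diameter, 58 mm high, lid from 40 mm up, 0.14 kg. Origin at the centre of its underside, z up. It stands in one of three places on the bench to the robot's right, with the bottle and the dish in the other two.
- bottle: Bystander: narrow-necked bottle, 40 mm in diameter, 80 mm high, small cap. Origin under its centre.
- dish: Bystander: low flat dish with lid, 72 mm in diameter, 16 mm high. Origin under its centre.
- flask: Bystander: conical flask, 102 mm high, left side. Origin under its centre.
- dishes: Bystander: stack of three flat dishes, 84 mm in diameter, 42 mm high, left side. Origin under its centre.
- tipbox: Bystander: white box 75 x 110 x 50 mm at the far side. Origin under its centre.
- marker: Bystander: black marker pen 120 mm long lying near the robot. Origin under its middle.
- dish2: Bystander: single flat dish, 84 mm in diameter, 14 mm high, far side. Origin under its centre.
Mind the look-alikes: they are no part of the job. What is shaped like the jar but green is not meant.

How it is judged:
By the outcome, as a careful person would: the job done as asked, in the order asked, and still so for the second after the job is handed in, with the robot touching nothing.
It also fails if it takes over 72 s, if anything falls off the work surface, if the arm or the gripper's body presses on something with over 40 N, if the wrist force passes 120 N, or if a joint passes its speed limit or range.

## Working session

There is one attempt and no reset: what is moved stays moved. The work goes in short steps, Python scripts to look and compute and a shell command to move; the robot and the scene stay as the last step left them, time stands still between calls to the robot, and variables do not carry over. Pictures are saved under pics/ and viewed, and the job is handed in when it is done.

```bash
ls; mkdir -p pics; python3 - <<'E'
from station import manip
import cv2,numpy as np
s=manip.sense(); print(s)
for n in ["scene","side","wrist"]:
    d=manip.snapshot(n); cv2.imwrite(f"pics/{n}0.png",d["frame"][:,:,::-1])
    R=cv2.Rodrigues(np.array(d["rvec"],float))[0]; print(n,d["camera_matrix"],-R.T@np.array(d["tvec"]).ravel(),R[2], (d["depth"]>0).mean())
E
```

```text
pics
{'t': 0.0, 'q': array([ 9.61517899e-01,  5.28457072e-01,  1.43389118e+00, -3.22907625e-05,
        1.18140850e+00, -1.78515477e-01]), 'qd': array([ 0.00109001,  0.00124625,  0.00029749, -0.00137969, -0.00022762,
        0.00096595]), 'tau': array([-2.75239599e-04, -4.42347622e+01, -1.78022039e+01, -1.94510535e-04,
        8.46285751e-03, -1.19452420e-05]), 'tcp_pos': array([0.26057336, 0.5673448 , 0.24734271]), 'tool_rot': array([ 0.69148014, -0.1514025 ,  0.1508347 , -0.69005897]), 'force': array([ 0.42960292, -0.43505048,  0.20837497]), 'ft_torque': array([ 0.03185469, -0.06439948,  0.01310355]), 'finger_gap': 1.001375998327455}
scene [[517.73661517   0.         333.03340534]
 [  0.         517.73661517 252.61289996]
 [  0.           0.           1.        ]] [0.99759003 0.51999486 1.22305524] [-0.33036353 -0.39535239 -0.85706267] 0.995908203125
side [[608.05625057   0.         324.47821692]
 [  0.         608.05625057 241.73067001]
 [  0.           0.           1.        ]] [0.53244331 1.03033997 1.0670951 ] [ 0.03025198 -0.70728058 -0.70628535] 0.9963639322916666
wrist [[415.39652309   0.         318.87316869]
 [  0.         415.39652309 239.67199398]
 [  0.           0.           1.        ]] [0.19344599 0.5999214  0.37389292] [ 0.26226487 -0.12190843 -0.95726458] 0.9959733072916667
```

View pics/scene0.png

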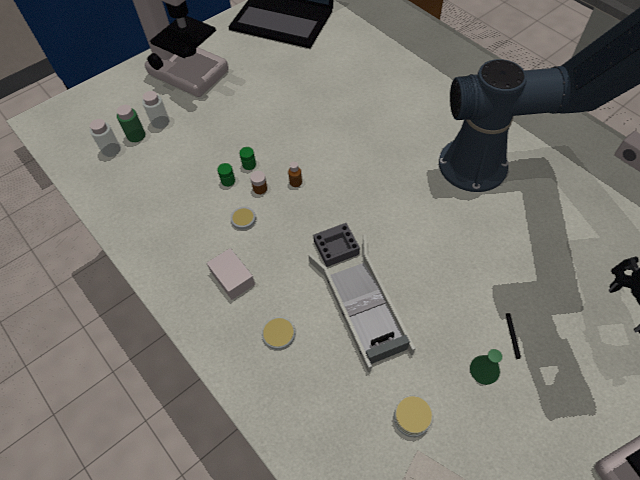

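View pics/side0.png

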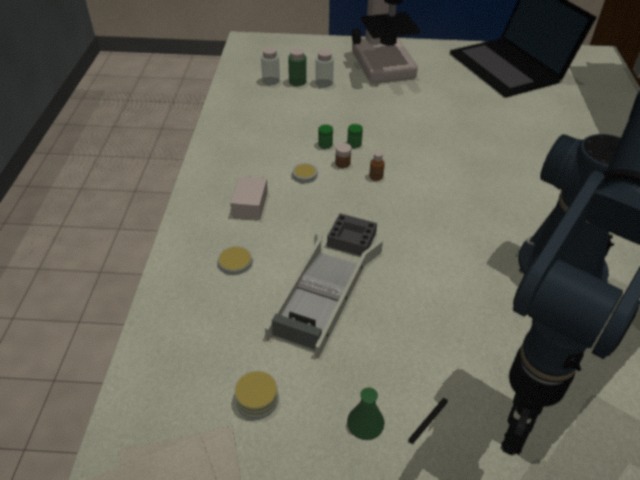

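The scene view shows the carrier at (336,243) and the dock running from (340,265) to (390,350).

Things that could be taken for the jar:
- brown, white lid (259,183)
- green cylinders (227,174) and (248,158)
- brown narrow-necked bottle (295,175)
- low dish (243,217)
- tall bottles at the back (105,138), (131,123) and (155,110)

By the description I choose (259,183), and I'll check it in a close crop.

```bash
cat > h.py <<'E'
from station import manip
import cv2,numpy as np
from scipy.spatial.transform import Rotation as Rn
def snap(n):
    d=manip.snapshot(n); R=cv2.Rodrigues(np.array(d["rvec"],float))[0]; t=np.array(d["tvec"],float).ravel()
    K=d["camera_matrix"]; Z=d["depth"]; v,u=np.mgrid[0:480,0:640]
    P=np.stack([(u-K[0,2])*Z/K[0,0],(v-K[1,2])*Z/K[1,1],Z],-1)
    W=(P-t)@R
    return d["frame"],W,K,R,t
def ray(px,K,R,t,h):
    px=np.atleast_2d(np.asarray(px,float)); dr=np.c_[(px[:,0]-K[0,2])/K[0,0],(px[:,1]-K[1,2])/K[1,1],np.ones(len(px))]@R
    c=-R.T@t; return c+dr*((h-c[2])/dr[:,2])[:,None]
def proj(p,K,R,t):
    q=(R@np.atleast_2d(p).T).T+t; return np.c_[K[0,0]*q[:,0]/q[:,2]+K[0,2],K[1,1]*q[:,1]/q[:,2]+K[1,2]]
E
python3 - <<'E'
from h import *
f,W,K,R,t=snap("scene"); f2,W2,K2,R2,t2=snap("side")
a=cv2.resize(f[140:240,200:320],None,fx=5,fy=5,interpolation=cv2.INTER_CUBIC)
cv2.imwrite("pics/cjar.png",a[:,:,::-1])
b=cv2.resize(f[215:375,295:425],None,fx=4.5/1.25,fy=4.5/1.25,interpolation=cv2.INTER_CUBIC)
cv2.imwrite("pics/cdock.png",b[:,:,::-1])
b=cv2.resize(f2[205:355,255:395],None,fx=4,fy=4,interpolation=cv2.INTER_CUBIC)
cv2.imwrite("pics/cdock2.png",b[:,:,::-1])
for n,(u,v) in dict(jar=(259,178),bottle=(295,168),dish=(243,215),carr=(336,243),g1=(227,168),g2=(248,152),bench=(300,300)).items(): print(n,W[v,u].round(4))
E
```

```text
jar [ 0.5434 -0.3476  0.0585]
bottle [ 0.4507 -0.2952  0.0757]
dish [ 0.6425 -0.3009  0.0169]
carr [ 0.5049 -0.0558  0.0136]
g1 [ 0.5892 -0.4439  0.0535]
g2 [ 0.5094 -0.4469  0.0608]
bench [ 0.6853  0.0065 -0.0021]
```

View pics/cjar.png

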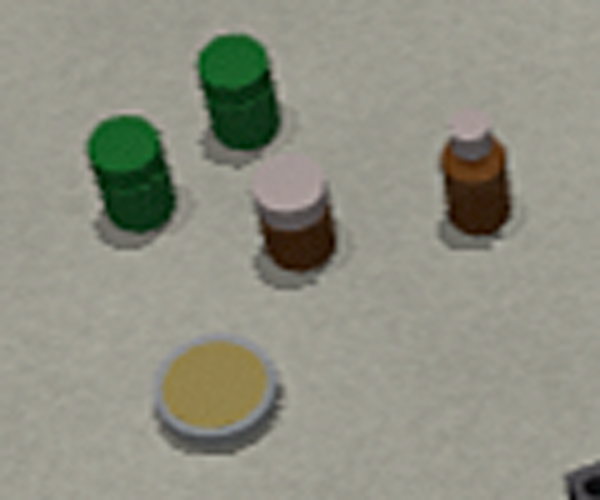

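View pics/cdock.png

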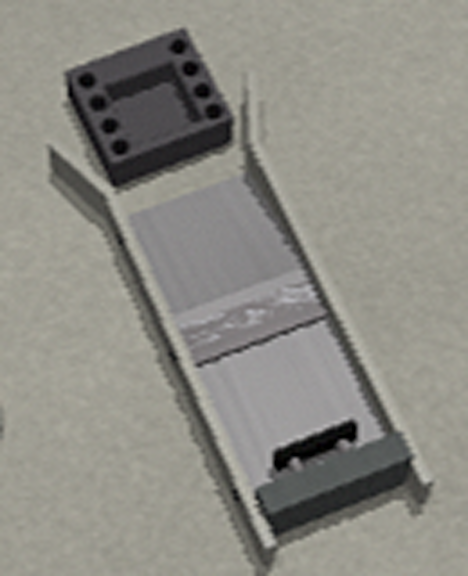

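View pics/cdock2.png

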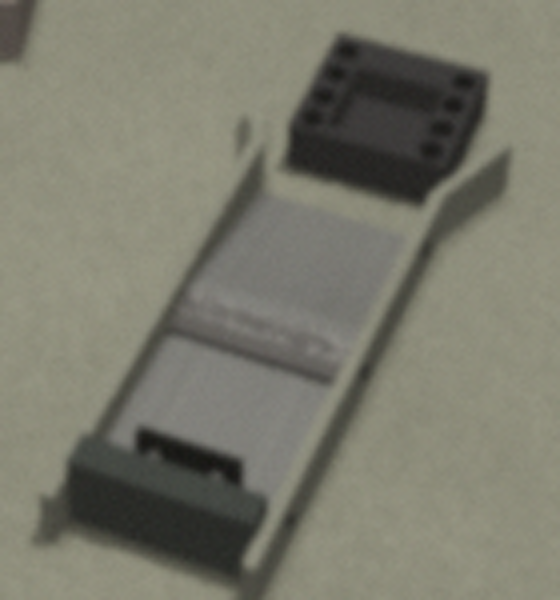

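The crop shows a white flat-lidded brown jar at crop (290,185), which is pixel (258,177). The green ones and the narrow-necked bottle are clearly different. Next I measure.

```bash
cat > meas.py <<'E'
from h import *
def comp(m,uv):
    n,l=cv2.connectedComponents(m.astype(np.uint8)); return l==l[uv[1],uv[0]]
f,W,K,R,t=snap("scene"); f2,W2,K2,R2,t2=snap("side")
for nm,F,WW,C,box in (("scene",f,W,(K,R,t),(.49,.6,-.40,-.29)),("side",f2,W2,(K2,R2,t2),(.49,.6,-.40,-.29))):
    x,y,z=WW[...,0],WW[...,1],WW[...,2]
    F=F.astype(int)
    m=(x>box[0])&(x<box[1])&(y>box[2])&(y<box[3])&(z>.05)&(z<.066)&(F[...,2]>90)&(F[...,0]>100)
    p=WW[m]; v,u=np.nonzero(m); (c,r)=cv2.minEnclosingCircle(p[:,:2].astype(np.float32))
    print(nm,"jar n",m.sum(),"mean",p.mean(0).round(4),"circ",np.round(c,4),round(r,4),"px",u.mean(),v.mean(),"ray",ray([u.mean(),v.mean()],*C,.058).round(4))
    # carrier
    dark=(F.max(2)<100)
    m=(x>.42)&(x<.6)&(y>-.13)&(y<.03)&(z>.026)&(z<.046)&dark
    m=m.astype(np.uint8); cs=max(cv2.findContours(m,0,2)[0],key=cv2.contourArea)[:,0]
    h=cv2.convexHull(cs)[:,0]
    g=ray(h,*C,.036)[:,:2]
    rc=cv2.minAreaRect(g.astype(np.float32)); print("carrier rect",rc, "zmed",np.median(WW[m>0][:,2]))
    print(" box px",proj(np.c_[cv2.boxPoints(rc),np.full(4,.036)],*C).round(1).tolist(), cv2.boxPoints(rc).round(4).tolist())
    # rails
    m=(x>.36)&(x<.66)&(y>-.08)&(y<.36)&(z>.034)&(z<.046)&~dark
    p=WW[m]; print("rail",m.sum()); np.save(f"rail_{nm}.npy",p)
    im=np.zeros((480,640),np.uint8); im[m]=255; cv2.imwrite(f"pics/rail_{nm}.png",cv2.resize(im[200:380,240:440],None,fx=3,fy=3,interpolation=0))
E
python3 meas.py
```

```text
scene jar n 139 mean [ 0.5416 -0.3569  0.0566] circ [ 0.5425 -0.3589] 0.0237 px 257.66906474820144 176.20143884892087 ray [[ 0.5421 -0.3558  0.058 ]]
carrier rect ((0.5118402242660522, -0.04776844382286072), (0.09565787017345428, 0.10120180994272232), 72.88282012939453) zmed 0.03454815276357629
 box px [[345.6, 222.2], [311.9, 234.9], [325.9, 262.6], [360.5, 249.0]] [[0.44940000772476196, -0.07859999686479568], [0.5461000204086304, -0.10840000212192535], [0.5742999911308289, -0.017000000923871994], [0.47760000824928284, 0.012799999676644802]]
rail 805
side jar n 123 mean [ 0.5453 -0.3574  0.0565] circ [ 0.5422 -0.3607] 0.0255 px 342.9593495934959 147.33333333333334 ray [[ 0.5452 -0.3553  0.058 ]]
carrier rect ((0.5119571685791016, -0.04420539736747742), (0.10197832435369492, 0.10169659554958344), 72.54115295410156) zmed 0.03408281433318372
 box px [[377.8, 222.9], [339.3, 212.8], [325.0, 239.2], [365.2, 250.3]] [[0.448199987411499, -0.07760000228881836], [0.545199990272522, -0.10809999704360962], [0.5758000016212463, -0.01080000028014183], [0.47870001196861267, 0.019700000062584877]]
rail 814
```

```bash
python3 - <<'E'
import numpy as np
for n in ("scene","side"):
    p=np.load(f"rail_{n}.npy")[:,:2]
    d=np.array([np.cos(np.radians(72.5)),np.sin(np.radians(72.5))])
    for it in range(8):
        nn=np.array([-d[1],d[0]]); s=p@nn; l=p@d
        c=np.median(s[l>np.median(l)]) if it==0 else c
        # two groups by width
        if it==0: mid=(np.percentile(s[l>l.max()-.25],3)+np.percentile(s[l>l.max()-.25],97))/2
        A=[]
        for sg in(-1,1):
            m=(np.sign(s-mid)==sg)&(abs(abs(s-mid)-.056)<(.02 if it<3 else .006))
            q=p[m]; A.append((q,np.median(q@nn)))
        ds=[]
        for q,_ in A:
            u,_,vt=np.linalg.svd(q-q.mean(0),full_matrices=False); v=vt[0]*np.sign(vt[0]@d); ds.append(v)
        d=sum(ds); d/=np.linalg.norm(d); nn=np.array([-d[1],d[0]]); mid=np.mean([np.median(q@nn) for q,_ in A])
    print(n,[np.degrees(np.arctan2(v[1],v[0])).round(2) for v in ds],"ang",np.degrees(np.arctan2(d[1],d[0])),"mid",mid,[ (np.median(q@nn)-mid).round(4) for q,_ in A],[len(q) for q,_ in A],[np.percentile(q@d,[0,1,99,100]).round(4) for q,_ in A])
    c=np.array([.511,-.05]); print("carrier lateral",c@nn-mid,"along",c@d)
E
```

```text
scene [np.float64(71.29), np.float64(71.38)] ang 71.33397424150648 mid -0.5013994426476591 [np.float64(-0.0571), np.float64(0.0571)] [292, 373] [array([0.162 , 0.1699, 0.4071, 0.415 ]), array([0.0766, 0.0945, 0.4698, 0.4728])]
carrier lateral 0.0012753651617378736 along 0.11617618998252677
side [np.float64(71.25), np.float64(70.94)] ang 71.09753634482631 mid -0.5028815649501722 [np.float64(-0.0573), np.float64(0.0573)] [276, 412] [array([0.1688, 0.1745, 0.4018, 0.4093]), array([0.1728, 0.1792, 0.4697, 0.4747])]
carrier lateral 0.0032411593644950387 along 0.118239016852222
```

View pics/rail_scene.png

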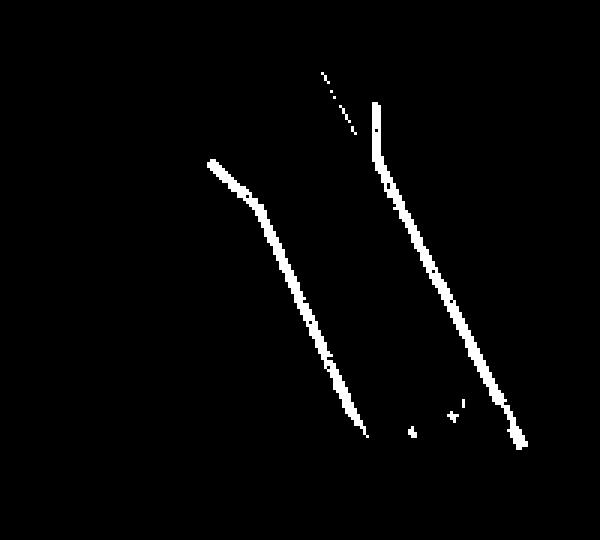

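```bash
cat > go.py <<'E'
import sys,json
from h import *
# python3 go.py x y z jawdeg : row values to reach
s=manip.sense(); p=np.array(s["tcp_pos"]); R0=Rn.from_quat(s["tool_rot"]); M=R0.as_matrix()
print("t",round(s["t"],2),"p",p.round(4),"F",np.round(s["force"],1),"gap",round(s["finger_gap"],3),"tool y",M[:,1].round(3),"z yaw",np.degrees(np.arctan2(M[1,2],M[0,2])).round(1),"q",np.round(s["q"],2))
if len(sys.argv)>1:
    x,y,z,a=map(float,sys.argv[1:5]); best=None
    for k in(0,180):
        th=np.radians(a+k); Z=np.array([np.cos(th),np.sin(th),0]); Y=np.array([0,0,-1.]); X=np.cross(Y,Z)
        rv=(R0.inv()*Rn.from_matrix(np.c_[X,Y,Z])).as_rotvec()
        if best is None or np.linalg.norm(rv)<np.linalg.norm(best): best=rv
    sh=M.T@(np.array([x,y,z])-p)*100
    print("shift cm",sh.round(2),"rotvec",best.round(3),"rows>=",max(np.linalg.norm(sh)/4.17,np.degrees(np.linalg.norm(best))/7.16).round(1))
E
python3 go.py 0.45 0.15 0.25 -18; python3 go.py .543 -.357 .25 -18;python3 go.py .543 -.357 .25 71
```

```text
t 0.35 p [0.2609 0.5678 0.2481] F [-0.6 -0.4  0.5] gap 1.001 tool y [-0. -0. -1.] z yaw 65.3 q [ 0.96  0.53  1.43 -0.    1.18 -0.18]
shift cm [ 34.63  -0.18 -30.06] rotvec [0.    1.454 0.   ] rows>= 11.6
t 0.35 p [0.2609 0.5678 0.2481] F [-0.6 -0.4  0.5] gap 1.001 tool y [-0. -0. -1.] z yaw 65.3 q [ 0.96  0.53  1.43 -0.    1.18 -0.18]
shift cm [ 64.25  -0.16 -72.25] rotvec [0.    1.454 0.   ] rows>= 23.2
t 0.35 p [0.2609 0.5678 0.2481] F [-0.6 -0.4  0.5] gap 1.001 tool y [-0. -0. -1.] z yaw 65.3 q [ 0.96  0.53  1.43 -0.    1.18 -0.18]
shift cm [ 64.25  -0.16 -72.25] rotvec [ 0.    -0.099 -0.   ] rows>= 23.2
```

```bash
python3 -m handwheel '[3,0,-2.6,0,-0.01,0,7, 6.5,0,-5.6,0,-0.02,0,6.5, 10,0,-8.7,0,-0.04,0,6.5, 13.5,0,-11.7,0,-0.05,0,6.5, 17,0,-14.8,0,-0.06,0,6.5, 20.5,0,-17.8,0,-0.07,0,6.5, 24,0,-20.8,0,-0.08,0,6.5, 27.5,0,-23.9,0,-0.09,0,6.5, 31,0,-27,0,-0.1,0,6.5, 34.5,0,-30,0,-0.1,0,6.5]'; python3 go.py .543 -.357 .18 71
```

```text
t: 1.18
tcp_pos: [0.4321, 0.1881, 0.2486]
tool_rot: [-0.697, 0.116, -0.116, 0.698]
force: [1.1, -0.4, 0.1]
finger_gap: 0.757
t 1.18 p [0.4321 0.1881 0.2486] F [ 1.1 -0.4  0.1] gap 0.757 tool y [ 0.001  0.    -1.   ] z yaw 71.1 q [ 0.17  0.32  1.81  0.    1.01 -1.07]
shift cm [ 28.16   6.86 -47.96] rotvec [-0.     0.001  0.001] rows>= 13.4
```

```bash
python3 -m handwheel '[2.3,0.5,-4.2,0,0,0,6.5, 4.5,1,-8,0,0,0,6.5, 6.8,1.8,-12,0,0,0,6.5, 9,2.5,-16,0,0,0,6.5, 11.2,3,-20,0,0,0,6.5, 13.4,3.7,-24,0,0,0,6.5, 15.6,4.3,-28,0,0,0,6.5, 17.8,5,-32,0,0,0,6.5, 20,5.5,-36,0,0,0,6.5, 22,6,-39.5,0,0,0,6.5]';  python3 -m handwheel '[1.6,0.4,-2.8,0,0,0,6.5, 2.6,0.8,-4.6,0,0,0,6.5, 3.2,0.9,-5.5,0,0,0,6.5, 3.2,0.9,-5.5,0,0,0,6.5, 3.2,0.9,-5.5,0,0,0,6.5]'; python3 go.py .543 -.357 .18 71
python3 - <<'E'
from h import *
f,W,K,R,t=snap("wrist"); cv2.imwrite("pics/w1.png",f[:,:,::-1])
E
```

```text
t: 2.02
tcp_pos: [0.5043, -0.2187, 0.193]
tool_rot: [-0.697, 0.117, -0.117, 0.697]
force: [1.8, 0.4, 0.1]
finger_gap: 0.76
t: 2.43
tcp_pos: [0.5164, -0.2782, 0.184]
tool_rot: [-0.697, 0.117, -0.116, 0.698]
force: [-0.1, 0.7, 0.3]
finger_gap: 0.758
t 2.43 p [ 0.5164 -0.2782  0.184 ] F [-0.1  0.7  0.3] gap 0.758 tool y [-0.001  0.001 -1.   ] z yaw 71.0 q [-0.68  0.56  1.59  0.    0.99 -1.92]
shift cm [ 5.08  0.39 -6.59] rotvec [-0.001  0.    -0.001] rows>= 2.0
```

View pics/w1.png

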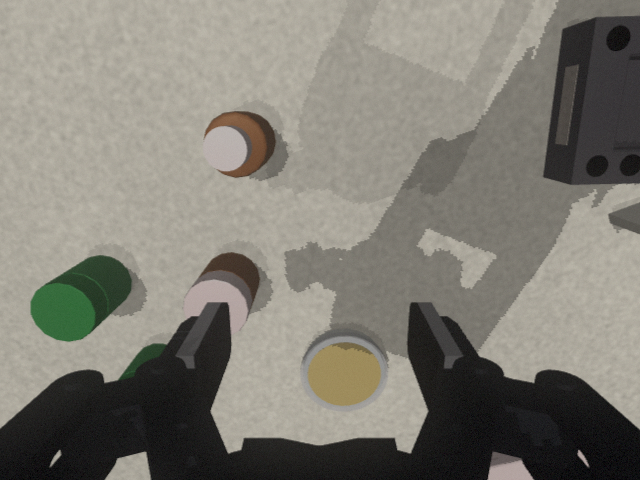

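Wrist view: the jar's white lid is at about (217,302), partly behind the finger. The bottle is at (240,145), the dish at (344,372), and the carrier at the right edge.

```bash
python3 - <<'E'
from h import *
f,W,K,R,t=snap("wrist"); F=f.astype(int)
m=(F.min(2)>130)&(abs(W[...,2]-.057)<.006); m[:,:150]=0;m[:,260:]=0; m[:250]=0
v,u=np.nonzero(m); p=W[m]; print(m.sum(),p.mean(0).round(4),"z",np.median(p[:,2]))
e=cv2.findContours(m.astype(np.uint8),0,1)[0]; e=max(e,key=len)[:,0]; g=ray(e,K,R,t,.058)[:,:2]
# robust circle with fixed r=.022: use left/top edges
from scipy.optimize import least_squares
r=least_squares(lambda c:np.hypot(*(g-c).T)-.022,[.543,-.357],loss="soft_l1",f_scale=.001); print(r.x.round(4), np.abs(r.fun).mean().round(4))
E
python3 go.py .543 -.357 .12 71
```

```text
1743 [ 0.5359 -0.3551  0.0588] z 0.05881493704332085
[ 0.5425 -0.3595] 0.0044
t 2.53 p [ 0.5163 -0.277   0.1843] F [0.1 0.1 0.5] gap 0.76 tool y [-0.001  0.001 -1.   ] z yaw 71.1 q [-0.68  0.56  1.59  0.    0.99 -1.92]
shift cm [ 5.12  6.42 -6.72] rotvec [-0.001  0.002 -0.001] rows>= 2.5
```

```bash
python3 -m handwheel '[2,1.5,-2.7,0,0,0,6.5, 4,4,-5.4,0,0,0,6.5, 5.1,6.4,-6.75,0,0,0,6.5, 5.1,6.4,-6.75,0,0,0,6.5, 5.1,6.4,-6.75,0,0,0,6.5, 5.1,6.4,-6.75,0,0,0,6.5]';python3 go.py .543 -.3575 .044 71
python3 - <<'E'
from h import *
f,W,K,R,t=snap("wrist"); cv2.imwrite("pics/w2.png",f[:,:,::-1])
E
```

```text
t: 3.03
tcp_pos: [0.543, -0.3573, 0.1208]
tool_rot: [-0.697, 0.116, -0.116, 0.698]
force: [0.2, -0.3, 0.6]
finger_gap: 0.762
t 3.03 p [ 0.543  -0.3573  0.1208] F [ 0.2 -0.3  0.6] gap 0.762 tool y [-0.001  0.001 -1.   ] z yaw 71.1 q [-0.75  0.71  1.47  0.    0.96 -2.  ]
shift cm [ 0.02  7.68 -0.03] rotvec [-0.001  0.002 -0.001] rows>= 1.8
```

View pics/w2.png

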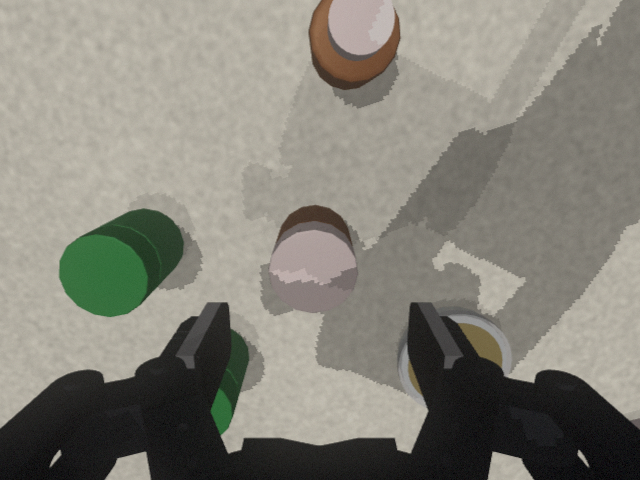

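Wrist view: the jar's lid is centred at about (313,271) between the fingers. The green ones at (103,275) and (230,390) are outside the jaws.

```bash
python3 - <<'E'
from h import *
f,W,K,R,t=snap("wrist")
z=W[...,2]
for lo in (.05,):
    m=(abs(z-.058)<.005); m[:,:255]=0;m[:,375:]=0;m[:200]=0;m[330:]=0
    c=max(cv2.findContours(m.astype(np.uint8),0,1)[0],key=len)[:,0]; g=ray(c,K,R,t,.058)[:,:2]
    print(m.sum(),W[m].mean(0).round(4),cv2.minEnclosingCircle(g.astype(np.float32)))
# green clearance
G=(f[...,1].astype(int)>1.5*f[...,0])&(z>.045)&(z<.07); n,l,st,cen=cv2.connectedComponentsWithStats(G.astype(np.uint8))
for i in range(1,n):
    if st[i,4]>300: print("green",W[l==i].mean(0).round(3),st[i,4])
E
```

```text
5957 [ 0.5401 -0.358   0.0587] ((0.5408191680908203, -0.3581949770450592), 0.022555269300937653)
green [ 0.509 -0.453  0.058] 6495
green [ 0.6   -0.43   0.057] 914
```

```bash
python3 -m handwheel '[-0.2,2.5,-0.1,0,0,0,6.5, -0.2,5,-0.1,0,0,0,6.5, -0.2,6.8,-0.1,0,0,0,6.5, -0.2,7.7,-0.1,0,0,0,6.5, -0.2,7.7,-0.1,0,0,0,6.5, -0.2,7.7,-0.1,0,0,0,6.5]'; python3 -m handwheel '[0,0,0,0,0,0,3.8, 0,0,0,0,0,0,3.8, 0,0,0,0,0,0,3.8, 0,0,0,0,0,0,3.8, 0,0,0,0,0,0,3.8, 0,0,0,0,0,0,3.8]' 30;  python3 go.py; python3 - <<'E'
from h import *
f,W,K,R,t=snap("wrist"); cv2.imwrite("pics/w3.png",f[:,:,::-1])
E
```

```text
t: 3.63
tcp_pos: [0.5413, -0.3593, 0.0442]
tool_rot: [0.698, -0.116, 0.116, -0.697]
force: [-0.3, 0.7, 0.2]
finger_gap: 0.761
t: 4.13
tcp_pos: [0.5419, -0.3604, 0.0452]
tool_rot: [0.698, -0.115, 0.117, -0.697]
force: [0.6, 0.8, 6.4]
finger_gap: 0.507
t 4.13 p [ 0.5419 -0.3604  0.0452] F [0.6 0.8 6.4] gap 0.507 tool y [ 0.003 -0.002 -1.   ] z yaw 71.0 q [-0.76  0.82  1.5   0.    0.82 -2.  ]
```

View pics/w3.png

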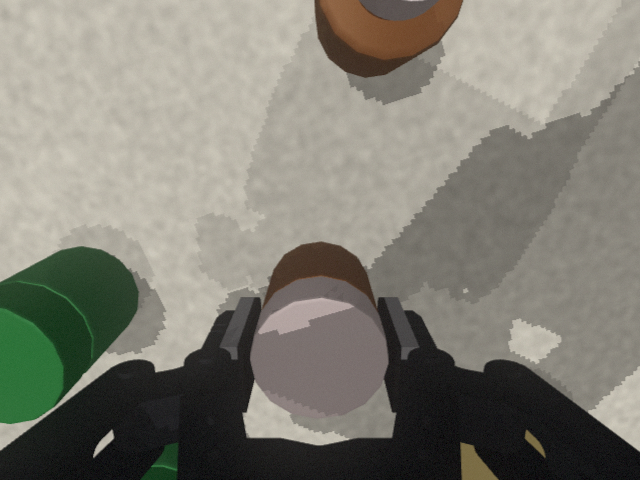

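Wrist view: the jar is held between the pads, lid centred at (318,345), gap 0.507 × 85 = 43 mm. That agrees with the 44 mm diameter. Lifting.

```bash
python3 -m handwheel '[0,-1,0,0,0,0,3.8, 0,-3.5,0,0,0,0,3.8, 0,-7,0,0,0,0,3.8, 0,-10.5,0,0,0,0,3.8, 0,-12.5,0,0,0,0,3.8, 0,-12.5,0,0,0,0,3.8, 0,-12.5,0,0,0,0,3.8]'; python3 go.py .48 -.12 .17 72.5; python3 meas.py | grep carrier
```

```text
t: 4.77
tcp_pos: [0.5412, -0.36, 0.1698]
tool_rot: [0.698, -0.116, 0.117, -0.697]
force: [0.4, 0.9, -1.8]
finger_gap: 0.507
t 4.77 p [ 0.5412 -0.36    0.1698] F [ 0.4  0.9 -1.8] gap 0.507 tool y [ 0.002 -0.002 -1.   ] z yaw 71.0 q [-0.76  0.65  1.44 -0.    1.05 -2.  ]
shift cm [-13.58  -0.08  20.71] rotvec [ 0.001 -0.025  0.003] rows>= 5.9
carrier rect ((0.5109289288520813, -0.04759839177131653), (0.09661536663770676, 0.10083271563053131), 72.5898208618164) zmed 0.034835745155189606
carrier rect ((0.512055516242981, -0.04606713354587555), (0.10085316002368927, 0.10286945104598999), 72.20059967041016) zmed 0.03458957433371553meas.py:10: RuntimeWarning: Mean of empty slice.
  print(nm,"jar n",m.sum(),"mean",p.mean(0).round(4),"circ",np.round(c,4),round(r,4),"px",u.mean(),v.mean(),"ray",ray([u.mean(),v.mean()],*C,.058).round(4))
  ret = um.true_divide(
  ret = ret.dtype.type(ret / rcount)
```

```bash
python3 go.py .58 -.09 .17 72.5; python3 -m handwheel '[-0.5,0,2,0,-0.01,0,3.8, -1,0,5,0,-0.02,0,3.8, -2,0,9,0,-0.02,0,3.8, -3,0,13,0,-0.02,0,3.8, -4,0,17,0,-0.02,0,3.8, -5,0,21,0,-0.02,0,3.8, -5,0,24,0,-0.02,0,3.8, -5,0,26.5,0,-0.02,0,3.8, -5,0,26.5,0,-0.02,0,3.8, -5,0,26.5,0,-0.02,0,3.8]'; python3 go.py .513 -.0427 .12 72.5; python3 - <<'E'
from h import *
f,W,K,R,t=snap("wrist"); cv2.imwrite("pics/w4.png",f[:,:,::-1])
E
```

```text
t 4.87 p [ 0.5398 -0.3587  0.1668] F [-0.5  0.3 -2.5] gap 0.506 tool y [-0.003  0.002 -1.   ] z yaw 71.0 q [-0.76  0.65  1.44 -0.    1.05 -2.  ]
shift cm [-4.93 -0.27 26.72] rotvec [-0.001 -0.025 -0.003] rows>= 6.5
t: 5.7
tcp_pos: [0.5786, -0.091, 0.1662]
tool_rot: [-0.699, 0.11, -0.107, 0.699]
force: [0.0, -0.2, -0.9]
finger_gap: 0.509
t 5.7 p [ 0.5786 -0.091   0.1662] F [ 0.  -0.2 -0.9] gap 0.509 tool y [-0.004  0.001 -1.   ] z yaw 72.4 q [-0.35  0.58  1.61 -0.    0.96 -1.61]
shift cm [-7.7   4.65  2.62] rotvec [ 0.    -0.002 -0.004] rows>= 2.2
```

View pics/w4.png

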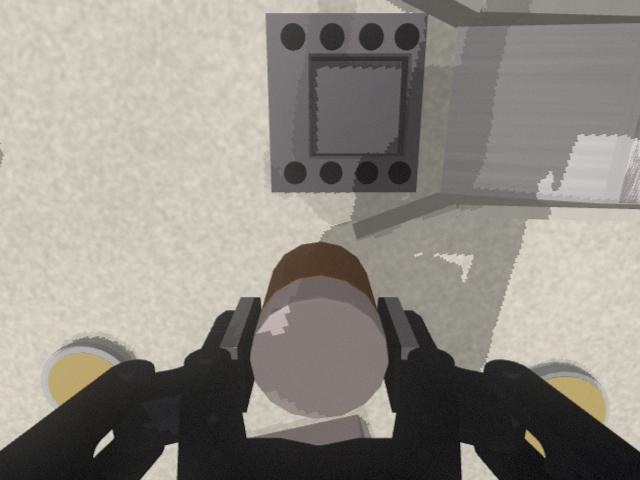

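Wrist view: the carrier's top has corners at (266,14), (427,14), (417,191) and (273,192). The pocket rim is at (309,55)–(409,157) and the ramp foot edge at about x=447.

```bash
python3 - <<'E'
from h import *
f,W,K,R,t=snap("wrist")
g=ray([(309,55),(409,55),(407,157),(310,157)],K,R,t,.036); print("rim",g.round(4).tolist(),"c",g.mean(0).round(4),np.linalg.norm(g-np.roll(g,1,0),axis=1).round(4))
g=ray([(266,14),(427,14),(417,191),(273,192)],K,R,t,.036); print("top",g.round(4).tolist(),"c",g.mean(0).round(4),np.linalg.norm(g-np.roll(g,1,0),axis=1).round(4))
d=(g[1]+g[2]-g[0]-g[3]); print("yaw",np.degrees(np.arctan2(d[1],d[0])),"rear mid",((g[0]+g[3])/2).round(4))
print("ztop",W[100,290].round(4),W[100,360].round(4))
for px in [(456,30),(444,190)]: print("foot",ray(px,K,R,t,0).round(4), W[px[1],px[0]].round(4))
b=ray([(460,25),(640,12)],K,R,t,.04);print(b.round(4).tolist())
E
```

```text
rim [[0.4754, -0.0635, 0.036], [0.4928, -0.0092, 0.036], [0.5481, -0.0245, 0.036], [0.53, -0.0808, 0.036]] c [ 0.5115 -0.0445  0.036 ] [0.0573 0.057  0.0574 0.0592]
top [[0.4481, -0.0798, 0.036], [0.4754, 0.0055, 0.036], [0.5703, -0.0237, 0.036], [0.5434, -0.1095, 0.036]] c [ 0.5093 -0.0519  0.036 ] [0.0999 0.0895 0.0992 0.0899]
yaw 72.4374881895788 rear mid [ 0.4958 -0.0947  0.036 ]
ztop [ 0.4951 -0.0817  0.0363] [ 0.5075 -0.0405  0.0147]
foot [[0.4854 0.0313 0.    ]] [0.4855 0.0309 0.0012]
foot [[0.5841 0.001  0.    ]] [0.5837 0.0007 0.0014]
[[0.4868, 0.0204, 0.04], [0.5105, 0.1155, 0.04]]
```

```bash
python3 -m handwheel '[-2,0.8,0.6,0,0,0,3.8, -4.5,2,1.4,0,0,0,3.8, -6.5,3.5,2,0,0,0,3.8, -7.8,4.6,2.4,0,0,0,3.8, -7.8,4.6,2.4,0,0,0,3.8, -7.8,4.6,2.4,0,0,0,3.8, -7.8,4.6,2.4,0,0,0,3.8]'; python3 go.py .5115 -.0445 .062 72.4; python3 - <<'E'
from h import *
f,W,K,R,t=snap("wrist"); cv2.imwrite("pics/w5.png",f[:,:,::-1])
E
```

```text
t: 6.38
tcp_pos: [0.5147, -0.0478, 0.1227]
tool_rot: [0.699, -0.109, 0.111, -0.698]
force: [-0.0, -1.8, -1.3]
finger_gap: 0.507
t 6.38 p [ 0.5147 -0.0478  0.1227] F [-0.  -1.8 -1.3] gap 0.507 tool y [ 0.003 -0.001 -1.   ] z yaw 72.1 q [-0.31  0.58  1.82 -0.    0.75 -1.57]
shift cm [-0.42  6.07  0.22] rotvec [ 0.    -0.005  0.003] rows>= 1.5
```

View pics/w5.png

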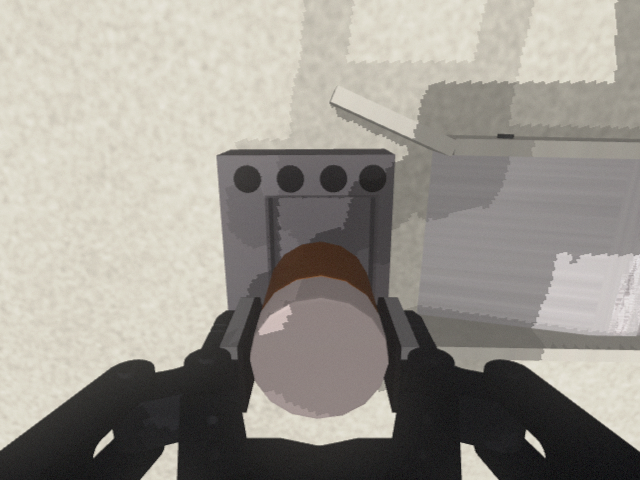

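Wrist view: the pocket's far rim has corners at (267,197) and (376,197), and the jar hangs just in front of it. I'll re-measure from here.

```bash
python3 - <<'E'
from h import *
f,W,K,R,t=snap("wrist")
g=ray([(267,196),(377,196)],K,R,t,.036); d=np.array([.302,.953,0]);x=np.array([.953,-.302,0])
print(g.round(4),np.linalg.norm(g[1]-g[0]),"centre",(g.mean(0)+.028*x).round(4))
g=ray([(218,154),(395,154)],K,R,t,.036);print(g.round(4),np.linalg.norm(g[1]-g[0]),"carrier c",(g.mean(0)+.05*x).round(4))
E
python3 go.py .5115 -.0445 .062 72.4
```

```text
[[ 0.4754 -0.0618  0.036 ]
 [ 0.493  -0.0074  0.036 ]] 0.057189080450353244 centre [ 0.5109 -0.0431  0.036 ]
[[ 0.4476 -0.078   0.036 ]
 [ 0.4751  0.007   0.036 ]] 0.08933274182138796 carrier c [ 0.509  -0.0506  0.036 ]
t 6.48 p [ 0.5149 -0.0476  0.123 ] F [ 0.1 -0.1 -1.2] gap 0.503 tool y [ 0.004 -0.001 -1.   ] z yaw 72.1 q [-0.31  0.58  1.82 -0.    0.75 -1.57]
shift cm [-0.44  6.1   0.19] rotvec [ 0.    -0.005  0.004] rows>= 1.5
```

```bash
python3 -m handwheel '[-0.45,0.5,0.25,0,0,0,3.8, -0.45,2,0.25,0,0,0,3.8, -0.45,3.2,0.25,0,0,0,3.8, -0.45,4.2,0.25,0,0,0,3.8, -0.45,4.9,0.25,0,0,0,3.8, -0.45,5.4,0.25,0,0,0,3.8, -0.45,5.6,0.25,0,0,0,3.8, -0.45,5.6,0.25,0,0,0,3.8]';python3 go.py .5112 -.0438 .06 72.4
```

```text
t: 7.15
tcp_pos: [0.5092, -0.0423, 0.0658]
tool_rot: [-0.699, 0.11, -0.109, 0.699]
force: [0.4, 0.0, -0.5]
finger_gap: 0.508
t 7.15 p [ 0.5092 -0.0423  0.0658] F [ 0.4  0.  -0.5] gap 0.508 tool y [-0.001  0.    -1.   ] z yaw 72.2 q [-0.3   0.68  1.86 -0.    0.61 -1.56]
shift cm [ 0.24  0.58 -0.08] rotvec [ 0.    -0.004 -0.001] rows>= 0.2
```

```bash
python3 -m handwheel '[0.2,0.2,-0.1,0,0,0,3.8, 0.2,0.4,-0.1,0,0,0,3.8, 0.2,0.55,-0.1,0,0,0,3.8, 0.2,0.55,-0.1,0,0,0,3.8]';python3 go.py .5112 -.0438 .06 72.4
```

```text
t: 7.48
tcp_pos: [0.5108, -0.0439, 0.0607]
tool_rot: [0.699, -0.109, 0.109, -0.699]
force: [-0.5, 0.8, -0.8]
finger_gap: 0.506
t 7.48 p [ 0.5108 -0.0439  0.0607] F [-0.5  0.8 -0.8] gap 0.506 tool y [ 0. -0. -1.] z yaw 72.2 q [-0.3   0.69  1.85 -0.    0.6  -1.56]
shift cm [0.03 0.07 0.02] rotvec [ 0.    -0.004  0.   ] rows>= 0.0
```

Still hanging freely, 1–2 mm above the floor. I'll lower gently until it touches.

```bash
python3 -m handwheel '[0,0.1,0,0,0,0,3.8, 0,0.15,0,0,0,0,3.8, 0,0.15,0,0,0,0,3.8]';python3 -m handwheel '[0,0,0,0,0,0,4.6, 0,0,0,0,0,0,5.2, 0,0,0,0,0,0,5.4, 0,0,0,0,0,0,5.4, 0,0,0,0,0,0,5.4]';  python3 go.py
```

```text
t: 7.73
tcp_pos: [0.5108, -0.0439, 0.0592]
tool_rot: [0.699, -0.109, 0.109, -0.699]
force: [-0.1, 0.1, -0.7]
finger_gap: 0.503
t: 8.15
tcp_pos: [0.5109, -0.0439, 0.0593]
tool_rot: [0.699, -0.109, 0.11, -0.699]
force: [-0.5, 0.2, -1.4]
finger_gap: 0.631
t 8.15 p [ 0.5109 -0.0439  0.0593] F [-0.5  0.2 -1.4] gap 0.631 tool y [ 0. -0. -1.] z yaw 72.2 q [-0.3   0.69  1.85 -0.    0.6  -1.56]
```

```bash
python3 -m handwheel '[0,-0.3,0,0,0,0,5.4, 0,-1,0,0,0,0,5.4, 0,-2.5,0,0,0,0,5.4, 0,-5,0,0,0,0,5.4, 0,-8,0,0,0,0,5.4, 0,-9,0,0,0,0,5.4, 0,-9,0,0,0,0,5.4]'; python3 - <<'E'
from h import *
f,W,K,R,t=snap("wrist"); cv2.imwrite("pics/w6.png",f[:,:,::-1])
f,W,K,R,t=snap("side"); cv2.imwrite("pics/s6.png",cv2.resize(f[180:360,240:420],None,fx=3,fy=3)[:,:,::-1])
E
```

```text
t: 8.73
tcp_pos: [0.5127, -0.0444, 0.1523]
tool_rot: [0.699, -0.107, 0.112, -0.698]
force: [-0.5, 0.0, -0.7]
finger_gap: 0.636
```

View pics/w6.png

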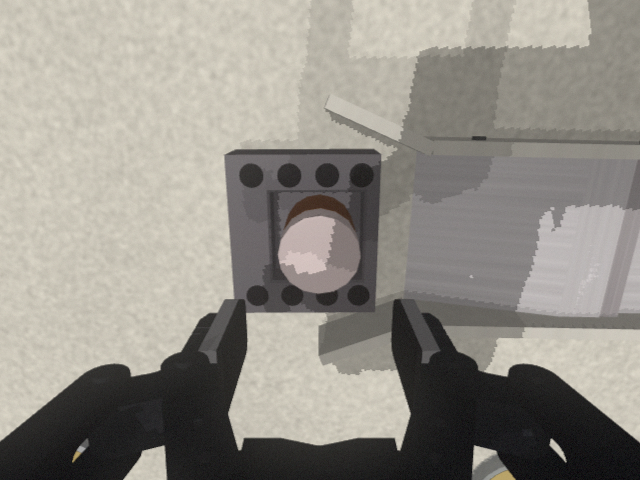

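View pics/s6.png

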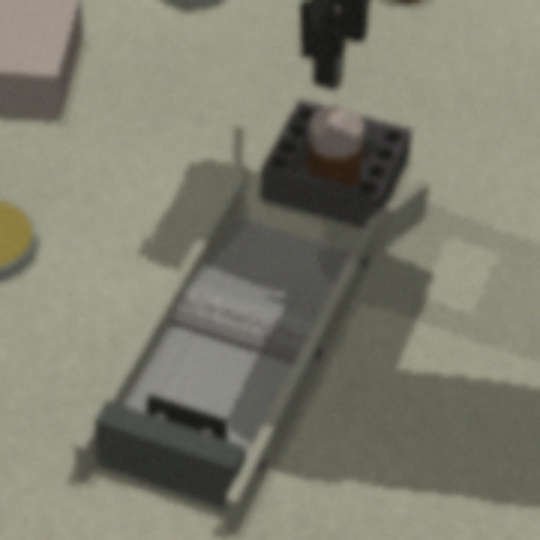

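The jar stands in the pocket: wrist view lid at (319,255), side view lid at (336,133) in the crop. I'll check its height, the dock line and the carrier pose.

```bash
python3 - <<'E'
from h import *
f,W,K,R,t=snap("wrist")
print("lid z",np.median(W[240:280,295:345,2]),W[240:280,295:345,:].reshape(-1,3).mean(0))
g=ray([(225,155),(380,155),(376,311),(236,312)],K,R,t,.036); print("c",g.mean(0).round(4),np.linalg.norm(g-np.roll(g,1,0),axis=1).round(4)); d=(g[1]+g[2]-g[0]-g[3]); print("yaw",np.degrees(np.arctan2(d[1],d[0])),"rear",((g[0]+g[3])/2).round(4))
S=manip.snapshot("scene"); cv2.imwrite("pics/sc6.png",cv2.resize(S["frame"][200:380,280:440],None,fx=3.2,fy=3.2)[:,:,::-1])
# height along the lane from side view
f2,W2,K2,R2,t2=snap("side")
d=np.array([np.cos(np.radians(71.2)),np.sin(np.radians(71.2))]);n=np.array([-d[1],d[0]])
P=W2.reshape(-1,3); al=P[:,:2]@d; la=P[:,:2]@n+.502
m=(abs(la)<.035)
for a in np.arange(.17,.44,.006):
    k=m&(abs(al-a)<.003); 
    if k.sum()>3: print(round(a,3),round(np.median(P[k,2])*1e3,1),end=" | ")
E
```

```text
lid z 0.07285486772314256 [ 0.50873007 -0.04129034  0.07377865]
c [ 0.5055 -0.0498  0.036 ] [0.0984 0.088  0.0977 0.0891]
yaw 72.36967549427992 rear [ 0.492 -0.092  0.036]
0.17 4.5 | 0.176 462.2 | 0.182 433.6 | 0.188 417.3 | 0.194 4.4 | 0.2 1.9 | 0.206 3.7 | 0.212 4.8 | 0.218 6.4 | 0.224 7.5 | 0.23 9.4 | 0.236 10.8 | 0.242 12.4 | 0.248 14.1 | 0.254 15.3 | 0.26 16.1 | 0.266 17.9 | 0.272 19.7 | 0.278 21.2 | 0.284 22.4 | 0.29 23.0 | 0.296 23.1 | 0.302 23.7 | 0.308 23.2 | 0.314 23.4 | 0.32 23.6 | 0.326 20.5 | 0.332 17.1 | 0.338 17.1 | 0.344 17.3 | 0.35 17.2 | 0.356 16.8 | 0.362 17.1 | 0.368 17.1 | 0.374 17.2 | 0.38 16.9 | 0.386 17.7 | 0.392 17.0 | 0.398 17.3 | 0.404 16.8 | 0.41 17.9 | 0.416 42.7 | 0.422 40.3 | 0.434 50.3 |
```

View pics/sc6.png

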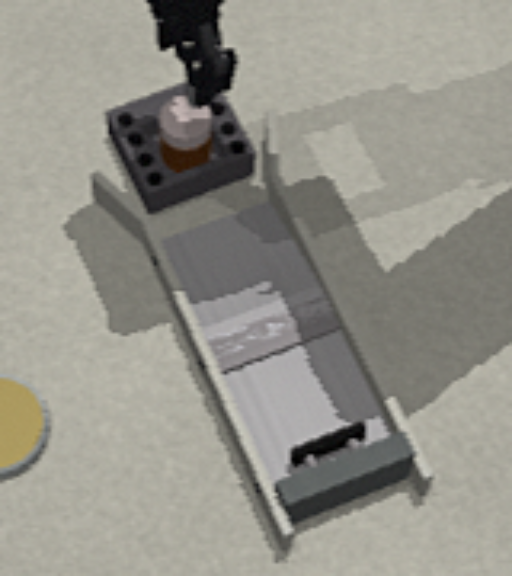

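The lid is at 72.9 mm (expected 72). The lane profile puts the ramp foot at about 0.189 along the lane, the lip face at about 0.3265 (dock x ≈ 138), and the pad at about 0.413.

Next I go behind the carrier and turn the jaws across the lane, so the two fingers push side by side.

```bash
python3 go.py .4856 -.1284 .13 72.2
```

```text
t 8.98 p [ 0.5098 -0.0436  0.1479] F [-0.1  1.   0.3] gap 0.633 tool y [-0.003  0.001 -1.   ] z yaw 72.2 q [-0.3   0.53  1.81 -0.    0.81 -1.56]
shift cm [ 0.3   1.79 -8.81] rotvec [ 0.    -0.    -0.003] rows>= 2.2
```

```bash
python3 -m handwheel '[0,0,-2,0,0.1,0,5.4, 0,0,-5,0,0.22,0,5.4, 0.1,0,-8,0,0.34,0,5, 0.2,0,-8.8,0,0.46,0,4.5, 0.3,0.5,-8.8,0,0.58,0,4, 0.3,1,-8.8,0,0.7,0,4, 0.3,1.8,-8.8,0,0.82,0,4, 0.3,1.8,-8.8,0,0.94,0,4, 0.3,1.8,-8.8,0,1.06,0,4, 0.3,1.8,-8.8,0,1.18,0,4]'; python3 -m handwheel '[0,0,0,0,0.12,0,4, 0,0,0,0,0.24,0,4, 0,0,0,0,0.36,0,4, 0,0,0,0,0.41,0,4, 0,0,0,0,0.41,0,4, 0,0,0,0,0.41,0,4]';python3 go.py .4856 -.1284 .036 -18.8;  python3 - <<'E'
from h import *
f,W,K,R,t=snap("wrist"); cv2.imwrite("pics/w7.png",f[:,:,::-1])
E
```

```text
t: 9.82
tcp_pos: [0.4858, -0.1282, 0.1296]
tool_rot: [0.518, -0.482, 0.48, -0.518]
force: [-0.7, 0.4, -1.1]
finger_gap: 0.469
t: 10.32
tcp_pos: [0.4862, -0.1283, 0.1302]
tool_rot: [-0.412, 0.576, -0.574, 0.411]
force: [-0.3, -0.2, -0.2]
finger_gap: 0.47
t 10.32 p [ 0.4862 -0.1283  0.1302] F [-0.3 -0.2 -0.2] gap 0.47 tool y [-0.002  0.001 -1.   ] z yaw -18.8 q [-0.48  0.55  1.84 -0.    0.75 -0.15]
shift cm [ 0.03  9.42 -0.03] rotvec [ 0.002 -0.    -0.   ] rows>= 2.3
```

View pics/w7.png

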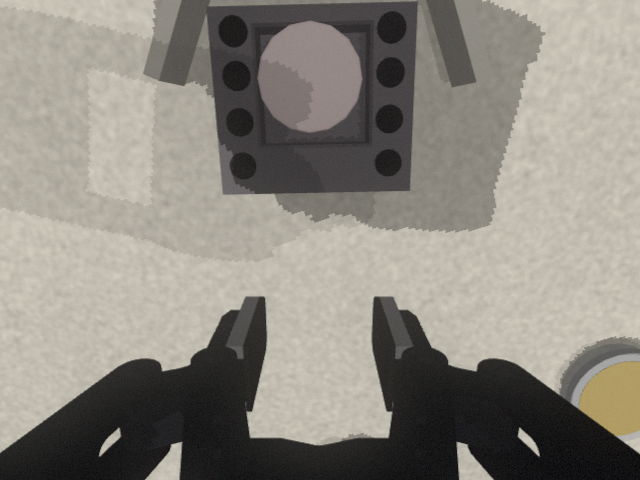

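Wrist view: the carrier is straight ahead, with its rear edge from (223,193) to (411,189) and the jar's lid at (310,76). The two fingers straddle the lane's middle.

```bash
python3 - <<'E'
from h import *
f,W,K,R,t=snap("wrist")
g=ray([(223,193),(411,189)],K,R,t,.036); print(g.round(4),np.linalg.norm(g[1]-g[0])); d=np.array([.3223,.9466]);n=np.array([-.9466,.3223]); print(g[:,:2]@d,g[:,:2]@n+.502)
E
python3 -m handwheel '[0,2,0,0,0,0,4, 0,5,0,0,0,0,4, 0,8,0,0,0,0,4, 0,9.2,0,0,0,0,4, 0,9.4,0,0,0,0,4, 0,9.4,0,0,0,0,4]'; python3 go.py .4856 -.1284 .036 -18.8
```

```text
[[ 0.4479 -0.0786  0.036 ]
 [ 0.544  -0.1091  0.036 ]] 0.10083755821645715
[0.06998422 0.07205214] [ 0.05272425 -0.04808851]
t: 10.92
tcp_pos: [0.4862, -0.1283, 0.0363]
tool_rot: [-0.412, 0.576, -0.575, 0.411]
force: [-0.1, -0.2, -0.0]
finger_gap: 0.469
t 10.92 p [ 0.4862 -0.1283  0.0363] F [-0.1 -0.2 -0. ] gap 0.469 tool y [-0.002  0.001 -1.   ] z yaw -18.9 q [-0.48  0.73  1.88  0.    0.53 -0.15]
shift cm [ 0.03  0.03 -0.06] rotvec [ 0.002 -0.001 -0.   ] rows>= 0.0
```

```bash
python3 -m handwheel '[-0.5,0,0,0,0,0,4, -1,0,0,0,0,0,4, -1.5,0,0,0,0,0,4, -1.8,0,0,0,0,0,4, -2,0,0,0,0,0,4, -2.2,0,0,0,0,0,4, -2.4,0,0,0,0,0,4, -2.6,0,0,0,0,0,4, -2.8,0,0,0,0,0,4, -3,0,0,0,0,0,4]'; python3 -m handwheel '[-0.2,0,0,0,0,0,4, -0.4,0,0,0,0,0,4, -0.6,0,0,0,0,0,4, -0.8,0,0,0,0,0,4, -1,0,0,0,0,0,4, -1.2,0,0,0,0,0,4, -1.4,0,0,0,0,0,4, -1.6,0,0,0,0,0,4]'
```

```text
t: 11.75
tcp_pos: [0.4967, -0.1004, 0.0373]
tool_rot: [0.411, -0.575, 0.576, -0.411]
force: [-1.3, -1.7, 1.6]
finger_gap: 0.469
t: 12.42
tcp_pos: [0.5017, -0.0848, 0.0372]
tool_rot: [-0.411, 0.575, -0.575, 0.411]
force: [-0.9, -3.0, 1.7]
finger_gap: 0.473
```

```bash
python3 -m handwheel '[-0.2,0,0,0,0,0,4, -0.4,0,0,0,0,0,4, -0.6,0,0,0,0,0,4, -0.8,0,0,0,0,0,4, -1,0,0,0,0,0,4, -1.2,0,0,0,0,0,4, -1.4,0,0,0,0,0,4, -1.6,0,0,0,0,0,4, -1.8,0,0,0,0,0,4, -2,0,0,0,0,0,4]'; python3 go.py; python3 - <<'E'
from h import *
f,W,K,R,t=snap("wrist"); cv2.imwrite("pics/w8.png",f[:,:,::-1])
S=manip.snapshot("side"); cv2.imwrite("pics/s8.png",cv2.resize(S["frame"][180:360,240:420],None,fx=3,fy=3)[:,:,::-1])
E
```

```text
t: 13.25
tcp_pos: [0.5081, -0.0659, 0.0372]
tool_rot: [-0.411, 0.575, -0.575, 0.411]
force: [-0.6, -3.5, -0.4]
finger_gap: 0.47
t 13.25 p [ 0.5081 -0.0659  0.0372] F [-0.6 -3.5 -0.4] gap 0.47 tool y [-0.  0. -1.] z yaw -18.9 q [-0.35  0.73  1.86 -0.    0.55 -0.02]
```

View pics/w8.png

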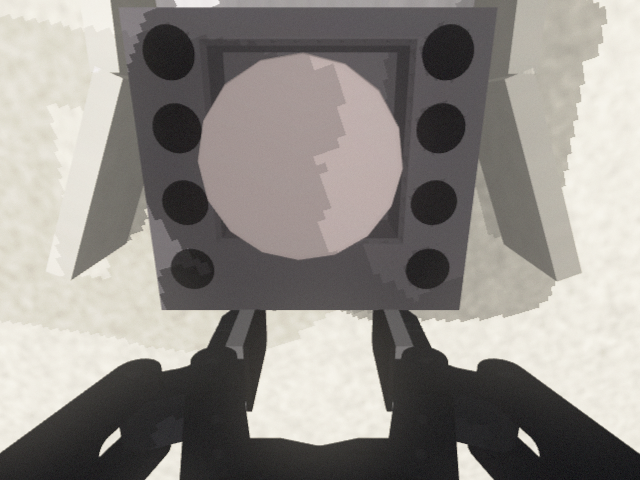

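View pics/s8.png

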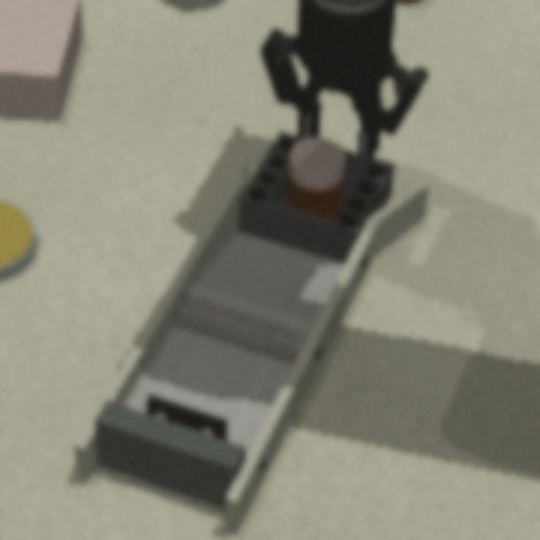

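The carrier sits square against both fingers, between the flares, with its front already on the ramp (wrist: rear edge (162,310)–(460,310)). Push force is about 3.5 N. I continue.

```bash
python3 -m handwheel '[-0.25,0,0,0,0,0,4, -0.5,0,0,0,0,0,4, -0.75,0,0,0,0,0,4, -1,0,0,0,0,0,4, -1.25,0,0,0,0,0,4, -1.5,0,0,0,0,0,4, -1.75,0,0,0,0,0,4, -2,0,0,0,0,0,4, -2.25,0,0,0,0,0,4, -2.5,0,0,0,0,0,4]';  python3 -m handwheel '[-0.25,0,0,0,0,0,4, -0.5,0,0,0,0,0,4, -0.75,0,0,0,0,0,4, -1,0,0,0,0,0,4, -1.25,0,0,0,0,0,4, -1.5,0,0,0,0,0,4, -1.75,0,0,0,0,0,4, -2,0,0,0,0,0,4, -2.25,0,0,0,0,0,4, -2.5,0,0,0,0,0,4]'
```

```text
t: 14.18
tcp_pos: [0.5162, -0.0421, 0.0371]
tool_rot: [-0.411, 0.575, -0.575, 0.411]
force: [-0.6, -2.8, -1.3]
finger_gap: 0.466
t: 15.02
tcp_pos: [0.5244, -0.0186, 0.0372]
tool_rot: [-0.411, 0.575, -0.575, 0.411]
force: [-1.3, -2.3, -1.1]
finger_gap: 0.467
```

```bash
python3 -m handwheel '[-0.25,0,0,0,0,0,4, -0.5,0,0,0,0,0,4, -0.75,0,0,0,0,0,4, -1,0,0,0,0,0,4, -1.25,0,0,0,0,0,4, -1.5,0,0,0,0,0,4, -1.75,0,0,0,0,0,4, -2,-0.04,0,0,0,0,4, -2.25,-0.1,0,0,0,0,4, -2.5,-0.16,0,0,0,0,4]';  python3 go.py;python3 - <<'E'
from h import *
f,W,K,R,t=snap("wrist"); cv2.imwrite("pics/w9.png",f[:,:,::-1])
S=manip.snapshot("side"); cv2.imwrite("pics/s9.png",cv2.resize(S["frame"][180:360,240:420],None,fx=3,fy=3)[:,:,::-1])
E
```

```text
t: 15.85
tcp_pos: [0.5326, 0.0045, 0.0392]
tool_rot: [0.411, -0.575, 0.575, -0.411]
force: [-2.5, -4.8, 1.2]
finger_gap: 0.466
t 15.85 p [0.5326 0.0045 0.0392] F [-2.5 -4.8  1.2] gap 0.466 tool y [ 0.    -0.001 -1.   ] z yaw -18.9 q [-0.2   0.74  1.81 -0.    0.59  0.13]
```

View pics/w9.png

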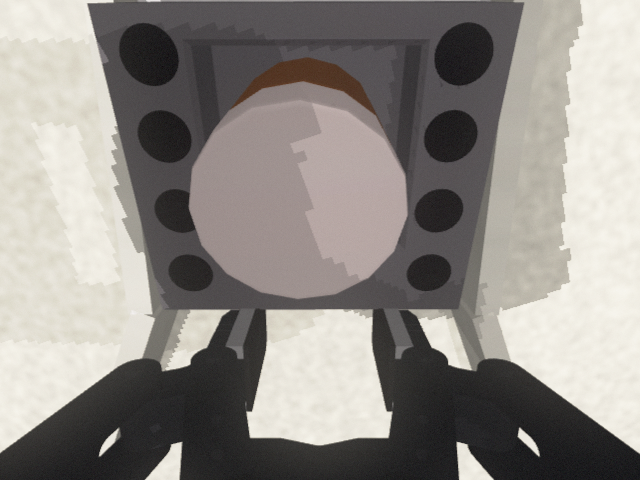

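View pics/s9.png

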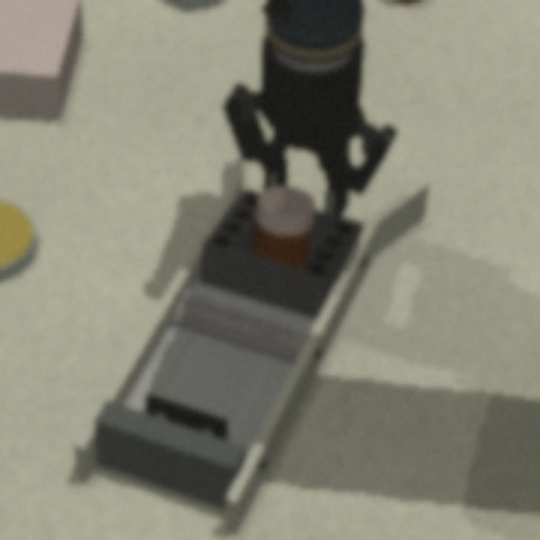

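The carrier is fully on the ramp, jar leaning with it, still square to both fingers (wrist: rear edge y≈309). I climb with the 24 % slope.

```bash
python3 -m handwheel '[-0.25,-0.06,0,0,0,0,4, -0.5,-0.12,0,0,0,0,4, -0.75,-0.18,0,0,0,0,4, -1,-0.24,0,0,0,0,4, -1.25,-0.3,0,0,0,0,4, -1.5,-0.36,0,0,0,0,4, -1.75,-0.42,0,0,0,0,4, -2,-0.48,0,0,0,0,4, -2.25,-0.54,0,0,0,0,4, -2.5,-0.6,0,0,0,0,4]'; python3 -m handwheel '[-0.2,-0.06,0,0,0,0,4, -0.4,-0.12,0,0,0,0,4, -0.6,-0.17,0,0,0,0,4, -0.8,-0.22,0,0,0,0,4, -1,-0.28,0,0,0,0,4, -1.2,-0.33,0,0,0,0,4, -1.4,-0.38,0,0,0,0,4, -1.6,-0.43,0,0,0,0,4, -1.8,-0.5,0,0,0,0,4, -2,-0.55,0,0,0,0,4]'; python3 - <<'E'
from h import *
S=manip.snapshot("side"); cv2.imwrite("pics/s10.png",cv2.resize(S["frame"][180:360,240:420],None,fx=3,fy=3)[:,:,::-1])
E
```

```text
t: 16.78
tcp_pos: [0.5405, 0.0281, 0.0451]
tool_rot: [0.411, -0.575, 0.575, -0.411]
force: [-2.4, -4.9, 2.6]
finger_gap: 0.467
t: 17.62
tcp_pos: [0.5469, 0.0474, 0.0504]
tool_rot: [-0.411, 0.575, -0.575, 0.411]
force: [-1.0, -5.5, 2.3]
finger_gap: 0.466
```

View pics/s10.png

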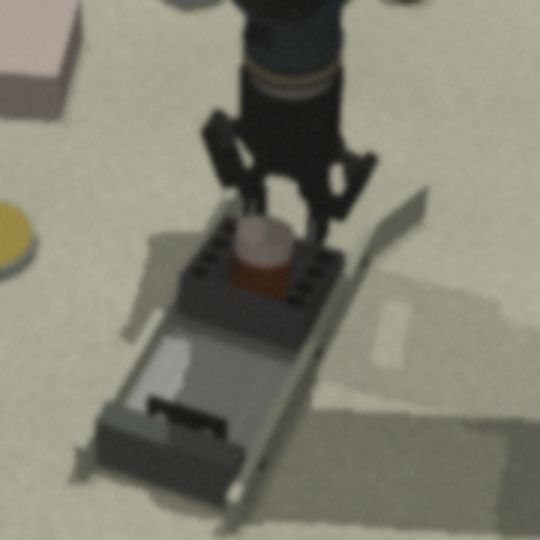

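```bash
python3 -m handwheel '[-0.15,-0.05,0,0,0,0,4, -0.3,-0.1,0,0,0,0,4, -0.45,-0.15,0,0,0,0,4, -0.6,-0.2,0,0,0,0,4, -0.75,-0.25,0,0,0,0,4, -0.9,-0.3,0,0,0,0,4, -1.05,-0.35,0,0,0,0,4, -1.2,-0.4,0,0,0,0,4, -1.35,-0.45,0,0,0,0,4, -1.5,-0.5,0,0,0,0,4]';python3 -m handwheel '[-0.15,-0.05,0,0,0,0,4, -0.3,-0.1,0,0,0,0,4, -0.45,-0.15,0,0,0,0,4, -0.6,-0.2,0,0,0,0,4, -0.75,-0.25,0,0,0,0,4, -0.9,-0.3,0,0,0,0,4, -1.05,-0.35,0,0,0,0,4, -1.2,-0.4,0,0,0,0,4]'; python3 - <<'E'
from h import *
S=manip.snapshot("side"); cv2.imwrite("pics/s11.png",cv2.resize(S["frame"][180:360,240:420],None,fx=3,fy=3)[:,:,::-1])
S=manip.snapshot("wrist"); cv2.imwrite("pics/w11.png",S["frame"][:,:,::-1])
E
```

```text
t: 18.5
tcp_pos: [0.5516, 0.0617, 0.0551]
tool_rot: [-0.411, 0.575, -0.575, 0.411]
force: [-1.0, -1.6, -1.3]
finger_gap: 0.469
t: 19.17
tcp_pos: [0.5558, 0.0731, 0.0594]
tool_rot: [-0.411, 0.575, -0.575, 0.411]
force: [-0.6, -2.5, -1.0]
finger_gap: 0.47
```

View pics/s11.png

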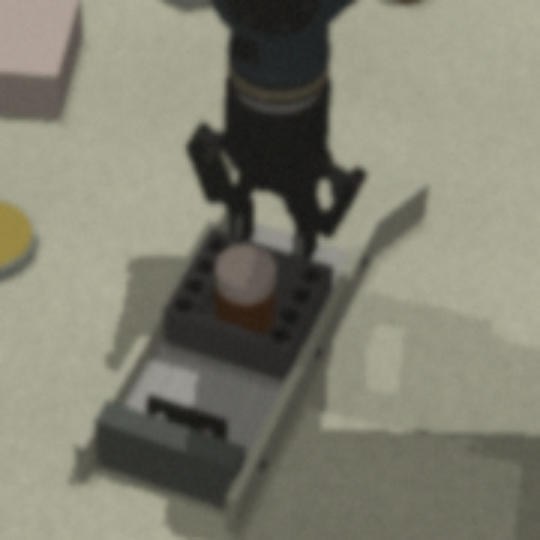

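View pics/w11.png

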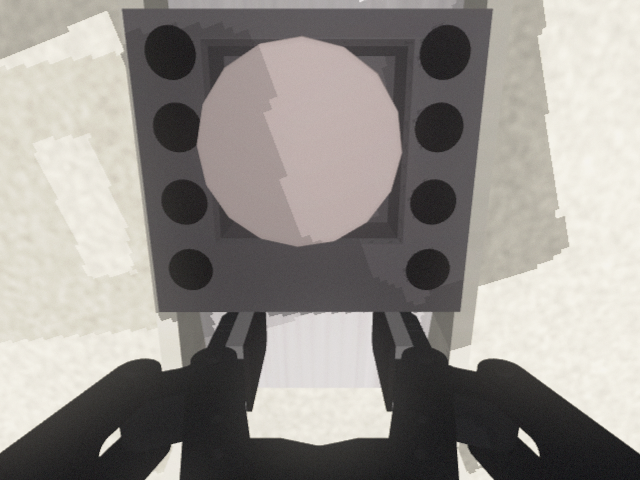

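The carrier is level on the landing, over the crest, with the jar upright in the pocket. Now forward over the lip at constant height.

```bash
python3 -m handwheel '[-0.2,0,0,0,0,0,4, -0.4,0,0,0,0,0,4, -0.6,0,0,0,0,0,4, -0.8,0,0,0,0,0,4, -1,0,0,0,0,0,4, -1.2,0,0,0,0,0,4, -1.4,0,0,0,0,0,4, -1.6,0,0,0,0,0,4, -1.75,0,0,0,0,0,4, -1.9,0,0,0,0,0,4]'; python3 -m handwheel '[-0.15,0,0,0,0,0,4, -0.3,0,0,0,0,0,4, -0.45,0,0,0,0,0,4, -0.6,0,0,0,0,0,4, -0.75,0,0,0,0,0,4, -0.9,0,0,0,0,0,4, -1.05,0,0,0,0,0,4, -1.2,0,0,0,0,0,4, -1.35,0,0,0,0,0,4, -1.5,0,0,0,0,0,4]';  python3 -m handwheel '[-0.15,0,0,0,0,0,4, -0.3,0,0,0,0,0,4, -0.45,0,0,0,0,0,4, -0.6,0,0,0,0,0,4, -0.75,0,0,0,0,0,4, -0.9,0,0,0,0,0,4, -1.05,0,0,0,0,0,4, -1.2,0,0,0,0,0,4, -1.35,0,0,0,0,0,4, -1.5,0,0,0,0,0,4]'; python3 - <<'E'
from h import *
S=manip.snapshot("side"); cv2.imwrite("pics/s12.png",cv2.resize(S["frame"][180:360,240:420],None,fx=3,fy=3)[:,:,::-1])
f,W,K,R,t=snap("wrist"); cv2.imwrite("pics/w12.png",f[:,:,::-1])
p=np.array(manip.sense()["tcp_pos"]);print("along",p[:2]@[.3223,.9466])
E
```

```text
t: 20.1
tcp_pos: [0.562, 0.0911, 0.0593]
tool_rot: [0.411, -0.575, 0.575, -0.411]
force: [-1.2, -3.6, 1.9]
finger_gap: 0.47
t: 20.93
tcp_pos: [0.5667, 0.1053, 0.0592]
tool_rot: [-0.411, 0.575, -0.575, 0.411]
force: [0.7, -2.1, -0.5]
finger_gap: 0.47
t: 21.77
tcp_pos: [0.5717, 0.1194, 0.0593]
tool_rot: [-0.411, 0.575, -0.575, 0.411]
force: [-0.4, -1.2, -0.4]
finger_gap: 0.469
along 0.2975701377308644
```

View pics/s12.png

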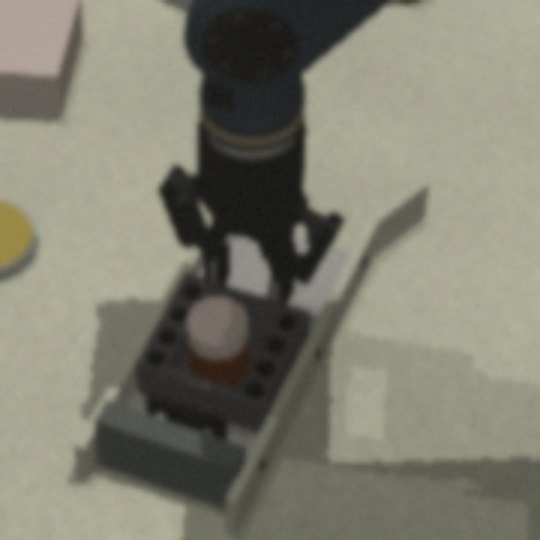

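View pics/w12.png

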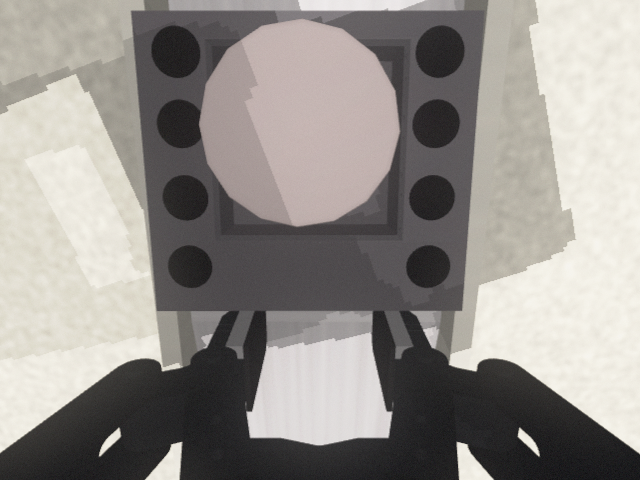

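The carrier has tipped forward onto the deck (jar slid to the pocket's front, side view lid (217,325)), about 18 mm short of the lip. Now feeling slowly.

```bash
cat > chk.py <<'E'
from h import *
f,W,K,R,t=snap("wrist"); s=manip.sense(); p=np.array(s["tcp_pos"]); d=np.array([.3223,.9466]); n=np.array([-.9466,.3223])
P=W.reshape(-1,3); F=f.reshape(-1,3).astype(int).max(1); al=P[:,:2]@d; la=P[:,:2]@n+.502
a0=p[:2]@d
print("t",round(s["t"],2),"TCP along",a0.round(4),"F along",round(float(np.array(s["force"])[:2]@d),1))
for r in ((.015,.022),(.03,.04),(.05,.06),(.07,.08),(.085,.095)):
    k=(abs(la)>.035)&(abs(la)<.046)&(al-a0>r[0])&(al-a0<r[1])&(F<130)&(P[:,2]>.03)&(P[:,2]<.08)
    print(" top z at +%.0f mm: %.1f (%d)"%(np.mean(r)*1e3,np.median(P[k,2])*1e3 if k.any() else -1,k.sum()),end="")
k=(abs(la)<.05)&(P[:,2]>.04)&(P[:,2]<.07)&(F<130)&(al-a0>.0)&(al-a0<.05); 
print("\n rear edge along(min)",np.percentile(al[k],.5).round(4))
E
python3 chk.py
python3 -m handwheel '[-0.1,0,0,0,0,0,4, -0.2,0,0,0,0,0,4, -0.3,0,0,0,0,0,4, -0.4,0,0,0,0,0,4, -0.5,0,0,0,0,0,4, -0.6,0,0,0,0,0,4, -0.7,0,0,0,0,0,4, -0.8,0,0,0,0,0,4, -0.9,0,0,0,0,0,4, -1,0,0,0,0,0,4]'; python3 chk.py
```

```text
t 21.92 TCP along 0.2976 F along -0.2
 top z at +18 mm: 61.9 (1378) top z at +35 mm: 60.6 (2164) top z at +55 mm: 58.9 (2363) top z at +75 mm: 57.3 (2531) top z at +90 mm: 56.1 (2821)
 rear edge along(min) 0.3003
t: 22.75
tcp_pos: [0.5749, 0.1289, 0.0593]
tool_rot: [-0.411, 0.575, -0.575, 0.411]
force: [-0.8, -2.0, -0.6]
finger_gap: 0.468
t 22.8 TCP along 0.3075 F along -1.4
 top z at +18 mm: 61.0 (1364) top z at +35 mm: 59.9 (2138) top z at +55 mm: 58.4 (2348) top z at +75 mm: 57.0 (2542) top z at +90 mm: 55.9 (2822)
 rear edge along(min) 0.3102
```

```bash
python3 -m handwheel '[-0.08,0,0,0,0,0,4, -0.16,0,0,0,0,0,4, -0.24,0,0,0,0,0,4, -0.32,0,0,0,0,0,4, -0.4,0,0,0,0,0,4]'; python3 -m handwheel '[-0.06,0,0,0,0,0,4, -0.12,0,0,0,0,0,4, -0.18,0,0,0,0,0,4, -0.2,0,0,0,0,0,4]';python3 chk.py
```

```text
t: 23.22
tcp_pos: [0.5762, 0.1326, 0.0593]
tool_rot: [-0.411, 0.575, -0.575, 0.411]
force: [-1.0, -1.6, -0.4]
finger_gap: 0.471
t: 23.55
tcp_pos: [0.5766, 0.1342, 0.0592]
tool_rot: [-0.411, 0.575, -0.575, 0.411]
force: [-1.4, -4.0, -1.2]
finger_gap: 0.471
t 23.6 TCP along 0.3129 F along -4.8
 top z at +18 mm: 60.6 (1342) top z at +35 mm: 59.5 (2125) top z at +55 mm: 58.2 (2345) top z at +75 mm: 56.9 (2554) top z at +90 mm: 55.9 (2826)
 rear edge along(min) 0.3156
```

The force has risen to about 4.8 N, so the pad is touched. On in 1–2 mm steps.

```bash
python3 -m handwheel '[-0.05,0,0,0,0,0,4, -0.1,0,0,0,0,0,4, -0.15,0,0,0,0,0,4, -0.2,0,0,0,0,0,4]';python3 chk.py;  python3 -m handwheel '[-0.05,0,0,0,0,0,4, -0.1,0,0,0,0,0,4, -0.1,0,0,0,0,0,4]';python3 chk.py
```

```text
t: 23.93
tcp_pos: [0.5772, 0.1362, 0.0591]
tool_rot: [-0.411, 0.575, -0.575, 0.411]
force: [-0.8, -3.9, -1.7]
finger_gap: 0.468
t 23.98 TCP along 0.3151 F along -4.5
 top z at +18 mm: 60.5 (1334) top z at +35 mm: 59.4 (2137) top z at +55 mm: 58.1 (2341) top z at +75 mm: 56.9 (2560) top z at +90 mm: 55.8 (2817)
 rear edge along(min) 0.3177
t: 24.23
tcp_pos: [0.5775, 0.1371, 0.0591]
tool_rot: [-0.411, 0.575, -0.575, 0.411]
force: [-1.2, -5.4, -1.3]
finger_gap: 0.466
t 24.28 TCP along 0.316 F along -5.9
 top z at +18 mm: 60.3 (1328) top z at +35 mm: 59.4 (2119) top z at +55 mm: 58.1 (2354) top z at +75 mm: 56.8 (2541) top z at +90 mm: 55.9 (2819)
 rear edge along(min) 0.3187
```

```bash
python3 -m handwheel '[-0.05,0,0,0,0,0,4, -0.1,0,0,0,0,0,4, -0.1,0,0,0,0,0,4]';python3 chk.py;  python3 -m handwheel '[-0.05,0,0,0,0,0,4, -0.1,0,0,0,0,0,4, -0.1,0,0,0,0,0,4]';python3 chk.py
```

```text
t: 24.53
tcp_pos: [0.5778, 0.138, 0.0591]
tool_rot: [-0.412, 0.575, -0.575, 0.411]
force: [-0.0, -4.9, -2.7]
finger_gap: 0.467
t 24.58 TCP along 0.3168 F along -6.0
 top z at +18 mm: 60.3 (1333) top z at +35 mm: 59.3 (2121) top z at +55 mm: 58.1 (2351) top z at +75 mm: 56.8 (2544) top z at +90 mm: 55.8 (2837)
 rear edge along(min) 0.3194
t: 24.83
tcp_pos: [0.5779, 0.1388, 0.0589]
tool_rot: [-0.412, 0.575, -0.575, 0.411]
force: [-2.0, -6.2, -2.8]
finger_gap: 0.471
t 24.88 TCP along 0.3176 F along -5.4
 top z at +18 mm: 59.1 (1314) top z at +35 mm: 58.3 (2091) top z at +55 mm: 57.3 (2309) top z at +75 mm: 56.4 (2563) top z at +90 mm: 55.7 (2844)
 rear edge along(min) 0.3202
```

The rear has begun to sink (60.3 → 59.1 mm), and finger friction seems to carry some of it. I'll go a little further, easing the fingers down.

```bash
python3 -m handwheel '[-0.03,0.05,0,0,0,0,4, -0.06,0.1,0,0,0,0,4, -0.06,0.15,0,0,0,0,4, -0.06,0.15,0,0,0,0,4]';python3 chk.py
```

```text
t: 25.22
tcp_pos: [0.578, 0.1391, 0.0573]
tool_rot: [-0.412, 0.575, -0.575, 0.41]
force: [-1.5, -6.6, -2.5]
finger_gap: 0.47
t 25.27 TCP along 0.318 F along -6.3
 top z at +18 mm: 57.6 (1309) top z at +35 mm: 57.1 (2073) top z at +55 mm: 56.5 (2326) top z at +75 mm: 55.9 (2615) top z at +90 mm: 55.5 (2893)
 rear edge along(min) 0.3204
```

```bash
python3 -m handwheel '[0,0.1,0,0,0,0,4, 0,0.2,0,0,0,0,4, 0,0.3,0,0,0,0,4, 0,0.4,0,0,0,0,4, 0,0.45,0,0,0,0,4]';python3 chk.py
```

```text
t: 25.68
tcp_pos: [0.5783, 0.1391, 0.0536]
tool_rot: [0.412, -0.575, 0.575, -0.411]
force: [-3.4, -7.1, 4.1]
finger_gap: 0.467
t 25.73 TCP along 0.318 F along -7.8
 top z at +18 mm: 54.8 (1304) top z at +35 mm: 54.9 (2098) top z at +55 mm: 55.0 (2400) top z at +75 mm: 55.0 (2763) top z at +90 mm: 55.1 (3072)
 rear edge along(min) 0.3201
```

The top reads flat at 54.8–55.1 mm along its whole length, so the rear is down. I let go by backing straight off.

```bash
python3 -m handwheel '[0.05,-0.1,0,0,0,0,4, 0.15,-0.1,0,0,0,0,4, 0.3,-0.1,0,0,0,0,4, 0.5,-0.1,0,0,0,0,4, 0.8,-0.1,0,0,0,0,4, 1.2,-0.1,0,0,0,0,4, 1.8,-0.1,0,0,0,0,4, 2.5,-0.3,0,0,0,0,4, 3.5,-1,0,0,0,0,4, 4.5,-2,0,0,0,0,4]';python3 chk.py; python3 -m handwheel '[1,-1,0,0,0,0,4, 2,-3,0,0,0,0,4, 3,-6,0,0,0,0,4, 4,-9,0,0,0,0,4, 5,-12,0,0,0,0,4, 6,-14,0,0,0,0,4, 6,-14,0,0,0,0,4, 6,-14,0,0,0,0,4, 6,-14,0,0,0,0,4]';python3 go.py
python3 - <<'E'
from h import *
d=np.array([.3223,.9466]); n=np.array([-.9466,.3223])
for c in("side","scene"):
    f,W,K,R,t=snap(c); cv2.imwrite(f"pics/{c}13.png",cv2.resize(f[180:380,250:430],None,fx=3,fy=3)[:,:,::-1]); cv2.imwrite(f"pics/{c}13f.png",f[:,:,::-1])
    P=W.reshape(-1,3);al=P[:,:2]@d;la=P[:,:2]@n+.502
    k0=(abs(la)>.031)&(abs(la)<.047)&(P[:,2]<.1)
    print(c,[(round(a,3),round(np.median(P[k0&(abs(al-a)<.004),2])*1e3,1)) for a in np.arange(.28,.44,.008)])
    k=(abs(la)<.025)&(P[:,2]>.065)&(P[:,2]<.1)&(al>.3)&(al<.43); print("lid",P[k].mean(0),np.percentile(P[k,2],[5,50,95]))
f,W,K,R,t=snap("wrist");cv2.imwrite("pics/w13.png",f[:,:,::-1])
E
```

```text
t: 26.57
tcp_pos: [0.5632, 0.0963, 0.0733]
tool_rot: [-0.412, 0.576, -0.575, 0.411]
force: [-0.1, 0.7, 0.8]
finger_gap: 0.467
t 26.62 TCP along 0.2713 F along -0.2
 top z at +18 mm: -1.0 (0) top z at +35 mm: -1.0 (0) top z at +55 mm: 54.8 (633) top z at +75 mm: 55.0 (2026) top z at +90 mm: 55.0 (2247)
 rear edge along(min) 0.2715
t: 27.37
tcp_pos: [0.544, 0.0403, 0.2132]
tool_rot: [-0.411, 0.576, -0.575, 0.411]
force: [-0.2, -0.0, -0.2]
finger_gap: 0.468
t 27.37 p [0.544  0.0403 0.2132] F [-0.2 -0.  -0.2] gap 0.468 tool y [-0.001  0.    -1.   ] z yaw -18.9 q [-0.13  0.47  1.67  0.    1.01  0.2 ]
side [(np.float64(0.28), np.float64(22.0)), (np.float64(0.288), np.float64(22.8)), (np.float64(0.296), np.float64(23.0)), (np.float64(0.304), np.float64(23.1)), (np.float64(0.312), np.float64(21.5)), (np.float64(0.32), np.float64(46.5)), (np.float64(0.328), np.float64(52.6)), (np.float64(0.336), np.float64(53.6)), (np.float64(0.344), np.float64(53.1)), (np.float64(0.352), np.float64(53.4)), (np.float64(0.36), np.float64(53.4)), (np.float64(0.368), np.float64(53.3)), (np.float64(0.376), np.flo
[... 526 characters left out ...]
oat64(0.312), np.float64(23.8)), (np.float64(0.32), np.float64(22.5)), (np.float64(0.328), np.float64(51.7)), (np.float64(0.336), np.float64(53.1)), (np.float64(0.344), np.float64(52.3)), (np.float64(0.352), np.float64(53.0)), (np.float64(0.36), np.float64(53.3)), (np.float64(0.368), np.float64(52.4)), (np.float64(0.376), np.float64(53.1)), (np.float64(0.384), np.float64(53.2)), (np.float64(0.392), np.float64(51.3)), (np.float64(0.4), np.float64(52.5)), (np.float64(0.408), np.float64(52.2)), (np.float64(0.416), np.float64(41.0)), (np.float64(0.424), np.float64(18.0)), (np.float64(0.432), np.float64(nan))]
  return _methods._mean(a, axis=axis, dtype=dtype,
  ret = ret.dtype.type(ret / rcount)
```

View pics/side13.png

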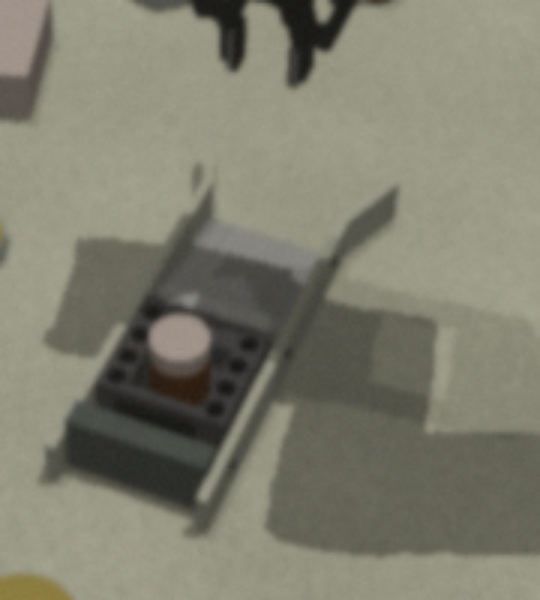

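View pics/w13.png

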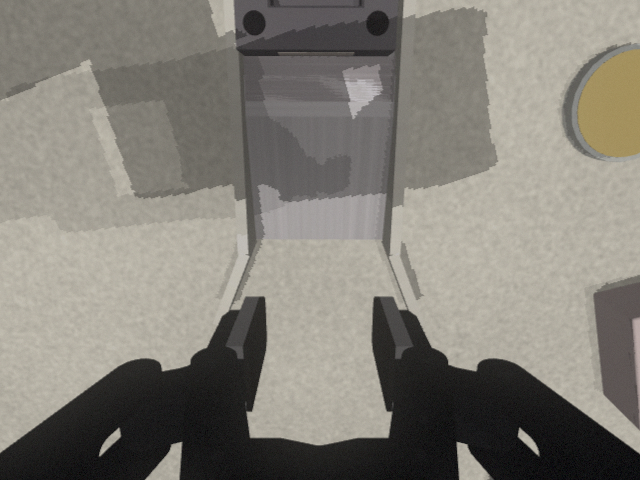

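View pics/scene13f.png

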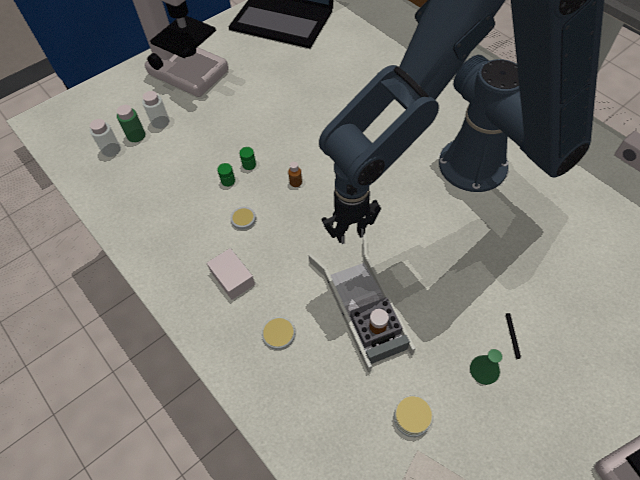

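The side view shows the carrier flat behind the lip against the pad, with the jar upright (lid (180,340) in the crop). The scene view shows the bottle, dish, green cylinders, tip box, dishes, flask and marker at their original pixels. The robot is clear.

```bash
python3 - <<'E'
from station import manip
print(manip.sign_off())
E
```

```text
the job is handed in; nothing more can be done
None
```

The jar stands in the carrier's pocket. I pushed the carrier up the ramp and over the lip, where it dropped flat onto the deck. I then backed the gripper off and handed the job in at about 27.5 s.

- **Order:** I put the white-lidded jar in the pocket while the carrier was still at the ramp's foot, and checked it there. The lid was at 72.9 mm, against 72 mm expected.
- **Push force:** pushing with two fingers side by side, the readings along the lane stayed at or below about 8 N. These were taken at the end of each call, so a short peak in between would not show.
- **The drop:** near the lip, finger friction briefly held the carrier's rear up, so I eased the fingers down with it.
- **Carrier:** with the gripper away, its top is level along its length at 53–55 mm in all three views (54 expected; the scene view scatters by 2 mm).
- **Jar and bystanders:** the lid's median is about 88–89 mm (90 expected), and the jar looks upright. By eye in the scene view, the bystanders have not moved.
- **Disagreements:** camera estimates differed by 1–4 mm, and the lip came out at about dock x 138 mm. None of this affected the result.

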